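Start the plate roll and hold its jog key

TASK

Get the plate roll turning: on the grey console, push down the raised half of the rocker switch until it has tipped fully over, next push the plain round button in all the way (it stays in), and then press the large rectangular key of the hand pendant fully down and keep holding it down with the closed fingers; the program finishes while still holding that key. Leave the pendant lying where it is, neither lifted nor slid away, press no other button, and do not disturb anything else on the bench.

Things in the scene. Friction and masses are not known exactly. Their poses are not given: they have to be found in the camera images.
- console: Fixed grey console, 130 mm (its x, pointing away from the robot) x 300 mm (its y) x 60 mm high; origin at the centre of its underside. On its lid, 72 mm apart in a row along y, in an order that changes: rocker, plain round button, mushroom button, square key; white caps on black bases (rocker 78 x 46 x 10 mm, others 44 to 48 mm wide, 12 mm high), aligned with the console.
- rocker (a joint): Rocker, rad: white V-shaped paddle 60 mm long (console x), 30 mm wide, pivoting at its middle 76 mm above the bench. 0 = off (half farther from the robot raised, near half level), 0.32 = fully tipped over (far half level, near half raised). Starts at 0 to 0.06, stays where it is left; about 2 N on the raised half tips it.
- rocker_raised (a point): Point on the top face of the rocker's raised (far) half, 20 mm from the pivot (10 mm from its end) on the centre line; moves with the rocker, sinking about 6 mm as it tips fully to 76 mm above the bench.
- enable (a joint): Plain round button, m: 0 = out, 0.008 = all the way in. Pressed straight down; stiff (about 4 N) without a spring: it stays where it is left. It starts at 0 to 1 mm.
- enable_top (a point): Centre of the flat top of the plain round button (white cap, 30 mm diameter, straight sides, in a round collar 46 mm across and 12 mm high). 83 mm above the bench when out, 75 mm when in (3 mm above its collar).
- stop (a joint): Mushroom button, m: 0 = out, 0.006 = pressed (springs back). Must not be pressed.
- stop_top (a point): Top of the mushroom button: domed white head 44 mm across on a thin neck, 103 mm above the bench. Leave alone.
- test (a joint): Square key on the console, m: 0 = out, 0.006 = pressed (springs back). Must not be pressed.
- test_top (a point): Centre of the top of the square white key, 28 mm wide, 83 mm above the bench. Leave alone.
- pendant: Loose grey hand pendant lying on its back, 170 mm (its x) x 64 mm (its y) x 32 mm high, 0.4 to 0.8 kg; origin at the centre of its underside. On top: a large rectangular key (45 mm from the origin to +x, the end away from the robot) and a small round button, 22 mm across and 8 mm proud (40 mm to -x).
- jog (a joint): Large rectangular key of the pendant, m: 0 = up, 0.006 = fully down. A spring lifts it again: 2 N to start it, 7 N fully down.
- jog_top (a point): Centre of the flat top of the large rectangular key (38 mm along the pendant's x, 30 mm wide), 42 mm above the bench when up, 36 mm when fully down (4 mm proud of the pendant).
- back (a joint): Small round button of the pendant, m: 0 = up, 0.006 = pressed (springs back). Must not be pressed.
- tape: Bystander: clear tape roll lying flat, 84 mm across, 48 mm high, behind the console; origin under its centre.
- rivets: Bystander: open aluminium can, 68 mm across, 85 mm high, behind the console; origin under its centre.
- snips: Bystander: tin snips, 270 mm long (their y), 16 mm high, lying in front of the console; origin at the pivot.
- punch: Bystander: upright steel rivet setter, 30 mm across, 70 mm high, beside the pendant on the console's side; origin under its centre.
- mallet: Bystander: wooden mallet, 255 mm long (its x), head 85 mm wide and 50 mm high, lying on the other side of the pendant; origin in mid length, on the bench.
- disc: Bystander: flat sheet-metal disc 80 mm across, 5 mm thick, beyond the pendant; origin under its centre.

How it is judged:
By the outcome, as a careful person would: the job done as asked, in the order asked, and still so for the second after the job is handed in, while the arm keeps its last pose, push and grip.
It also fails if it takes over 48 s, if anything falls off the work surface, if the arm or the gripper's body presses on something with over 40 N, if the wrist force passes 120 N, or if a joint passes its speed limit or range.

ROBOT

A 6-joint arm with a two-finger parallel gripper is mounted at the origin on the work surface. World frame = base frame: x ahead of the robot, y to its left, z up, the work surface at z = 0. Lengths are in m, angles in rad, forces in N, time in s.
With the tool pointing down it reaches from about 0.35 to 0.85 m from the base axis. Payload 8.1 kg.
Tool frame: the origin (TCP) lies between the finger pads; the fingertips stand 8 mm ahead of it and the grasp point (between the pads) lies 11 mm behind it; z points along the fingers, y is the line along which they close (so a half turn about z gives the same grasp; the last joint's range is limited). The gripper opens to 85 mm and grips with 20 to 120 N. Pads are 22 mm wide; open, the fingers measure 114 mm over their backs; the gripper's body (76 mm by 85 mm) begins 54 mm behind the grasp point. The pads swing forward as they close: fully open they stand 13 mm farther back than shut.
Start: joints at [-1.295, 0.13, 1.488, -0, 1.523, -0.085], TCP at [0.212, -0.561, 0.239] pointing down, gripper open.
Joint ranges: [-2.96, 2.96], [-0.89, 2.26], [0.02, 2.5], [-1.34, 4.48], [0, 2.73], [-2.66, 2.66]. Speed limits (rad/s): [2.39, 2.39, 2.79, 3.14, 3.14, 3.14].

INTERFACE

Orientations are given as a unit quaternion [x, y, z, w].
In Python, from plant import ctrl gives the robot as it stands. The module is installed in compiled form; this text tells all that it offers.
- The arm moves only by the tool step_arm, never from a script. Its argument "motion" is a list of rows, each a list of 2 entries, a list of its own where there are three numbers: the shift along the tool's x, y, z in units of 40 mm (1.0 is 40 mm), then the turn about the tool's z in units of 6 degrees (1.0 is 6 degrees). A call has 1 to 8 rows; each row shifts and turns the commanded pose from where the row before left it, along the tool's axes as they then stand; what a row does not reach is not made up. A row lasts 1/12 s, in which the tool goes at most 41.7 mm and 7.16 degrees, less where a joint would pass 70% of its speed; a pose out of reach is approached as far as the arm can. A call is refused whole if a number of a shift passes 1 or a number of a turn 1, either way. A call with a gripper value outside its range is refused whole. "fingers" is the finger opening in mm, from 0 to 85.4, set as the call begins (left out, the last holds). The fingers move at their own pace and stop on an object; "newtons" is the grip in N (left out, the last holds). Time passes only in rows, so rows that do not move let the fingers close. It gives the time, the measured TCP pose, the force, the opening and the grip force at its end, in the units of the state.
- ctrl.read_state(): the state, without advancing time (a new reading comes with each control period).
- ctrl.read_camera(name): name is "scene" or "side" or "wrist"; returns (picture, depth): 420x560x3 uint8, red, green, blue; 420x560 float32, m along the optical axis (not along the pixel's ray), 0 where there is no reading.
- ctrl.get_calibration(name): a dict with "K" (3x3 intrinsics, pixels), "k1" (the pictures are not rectified: a ray, as slopes to the right and down, at radius r is drawn at 1 + k1 r^2 times it, then the intrinsics apply), "R" (3x3) and "t" (3): a world point X has camera coordinates R X + t; the wrist camera has in their place "tool_from_camera" (4x4, takes a point from camera to tool coordinates, whose origin is the TCP and whose axes are the flange's). Camera axes: x right, y down, z forward; pixel columns grow to the right and rows downward; lengths in m; the calibration is good to about 2 mm. A picture is of the moment at which its call begins: read the wrist's pose just before it. get_calibration takes no time and is no camera call.
- ctrl.close_job(): hands the job in; it is judged then, once.
The state is a dict: "time_s": time; "joints": joint angles; "joint_velocities": joint speeds; "joint_torque": joint torques, N m; "tool_pos": TCP position; "eef_rot": TCP orientation; "contact_force": force on the tool from outside, world axes, zero at the start; "torque": the same for the moment, N m; "grip_width": opening from 0.0 (shut) to 1.0 (fully open); "grasp_force": force on a finger pad.
Only numpy, scipy, OpenCV 4.12 (cv2) and the standard library are available. Lean on these libraries where they do the work, as an engineer would, in place of code of your own. Each camera call takes 0.05 s, during which the arm holds its last target. There are 200 camera calls.

## Working session

There is one attempt and no reset: what is moved stays moved. The work goes in short steps, Python scripts to look and compute and a tool call to move; the robot and the scene stay as the last step left them, time stands still between calls to the robot, and variables do not carry over. Pictures are saved under pics/ and viewed, at most 10 in all, crops included, and the job is handed in when it is done.

Besides the shell and the picture viewer there is one more tool, called after "Call:" as name([rows], argument=value, ...), one row to a line, values as JSON. step_arm: Moves the arm, as the interface text tells. Its arguments: {"type":"object","properties":{"motion":{"type":"array","items":{"type":"array"}},"fingers":{"type":"number"},"newtons":{"type":"number"}},"required":["motion"]}

```bash
mkdir -p pics; cat > h.py <<'E'
import numpy as np, cv2
from plant import ctrl
from scipy.spatial.transform import Rotation as Ro
def snap(name,fn):
    s=ctrl.read_state(); p,d=ctrl.read_camera(name); c=ctrl.get_calibration(name)
    cv2.imwrite(f'pics/{fn}.png',p[...,::-1]); 
    if name=='wrist':
        T=np.eye(4);T[:3,:3]=Ro.from_quat(s['eef_rot']).as_matrix();T[:3,3]=s['tool_pos'];T=T@c['tool_from_camera'];R=T[:3,:3];o=T[:3,3]
    else: R=np.array(c['R']).T;o=-R@c['t']
    np.savez(f'pics/{fn}.npz',p=p,d=d,K=c['K'],k1=c['k1'],R=R,o=o)
    return s
def cloud(fn):
    z=np.load(f'pics/{fn}.npz');d=z['d'];h,w=d.shape
    K=z['K'];uv=np.stack(np.meshgrid(np.arange(w),np.arange(h)),-1).reshape(-1,1,2).astype(float)
    n=cv2.undistortPointsIter(uv,K,np.array([float(z['k1']),0,0,0]),None,None,(3,50,1e-9)).reshape(h,w,2)
    X=np.dstack([n,np.ones((h,w))])*d[...,None]
    X=X@z['R'].T+z['o'];X[d==0]=np.nan
    return X,z['p']
E
python3 - <<'E'
from h import *
for n in('scene','side','wrist'):
    s=snap(n,n+'0')
print(s)
print(ctrl.get_calibration('wrist')['tool_from_camera'])
a=cv2.imread('pics/scene0.png');b=cv2.imread('pics/side0.png')
E
```

```text
{'time_s': 0.1, 'joints': array([-1.29540390e+00,  1.31083656e-01,  1.48917889e+00, -1.37681440e-06,
        1.52300658e+00, -8.54067443e-02]), 'joint_velocities': array([ 0.00012907, -0.00349764, -0.00401098,  0.00270039,  0.00033964,
       -0.00204571]), 'joint_torque': array([ 2.34862237e-04, -5.70953929e+01, -5.01943016e+01, -2.90539901e-04,
        8.15105333e-03,  8.33218337e-06]), 'tool_pos': array([ 0.21169721, -0.56089315,  0.23834584]), 'eef_rot': array([ 9.83771725e-01,  1.79422660e-01, -8.01914623e-05, -8.34394255e-04]), 'contact_force': array([-1.29165031,  0.18362112, -0.01809131]), 'torque': array([-0.05291431, -0.00139761,  0.03893622]), 'grasp_force': 0.0, 'grip_width': 0.9990501999479908}
[[-5.63361971e-05 -9.49978090e-01 -3.12316546e-01  7.92940435e-02]
 [ 9.99999983e-01  1.69277729e-06 -1.85530668e-04  5.76647916e-04]
 [ 1.76778753e-04 -3.12316551e-01  9.49978074e-01 -1.34286746e-01]
 [ 0.00000000e+00  0.00000000e+00  0.00000000e+00  1.00000000e+00]]
```

View pics/scene0.png

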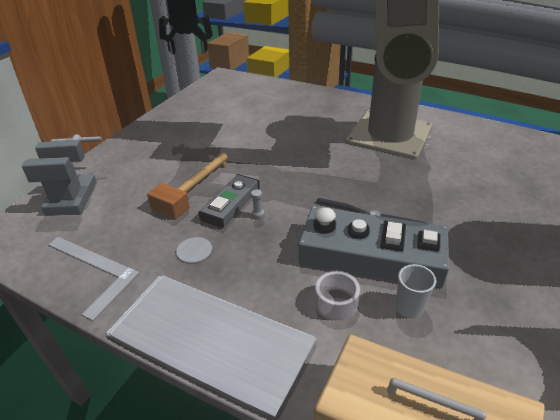

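View pics/side0.png

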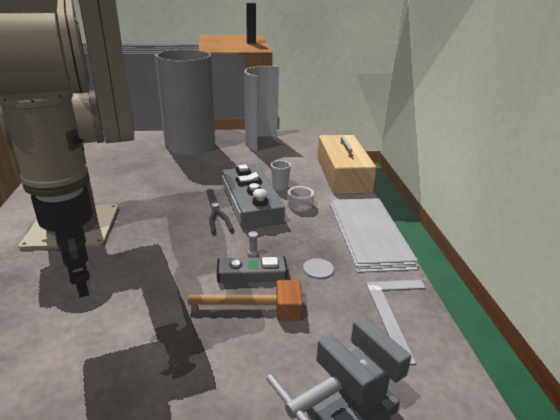

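The scene picture shows the console with mushroom (325,216), round button (359,228), rocker (394,235) and square key (430,238). The pendant has its large key at (219,204), the small button at (238,185) and the punch at (257,203). The side picture agrees with this.

```bash
python3 - <<'E'
from h import *
for fn,seeds in (('scene0',dict(mush=(325,216),btn=(359,226),rock=(394,235),key=(430,238),jog=(219,204),back=(239,184),punch=(257,196))),('side0',dict(key=(243,169),rock=(248,179),btn=(254,188),mush=(260,195),jog=(270,263),back=(236,264),punch=(253,240)))):
    X,p=cloud(fn); g=p.min(2)
    for n,(u,v) in seeds.items():
        if n=='punch': print(n,X[v,u].round(4));continue
        m=np.zeros(g.shape,np.uint8); m[v-14:v+15,u-14:u+15]=(g[v-14:v+15,u-14:u+15]>150)
        k,l,st,c=cv2.connectedComponentsWithStats(m)
        i=1+np.argmax(st[1:,4]); P=X[l==i];P=P[~np.isnan(P[:,0])]
        top=P[P[:,2]>np.percentile(P[:,2],90)-0.006] if n!='rock' else P
        print(fn,n,len(top),((top.min(0)+top.max(0))/2).round(4),'med',np.median(top,0).round(4),'ext',np.ptp(top,axis=0).round(4))
    for nm,lo,hi,box in (('console',.05,.066,(.3,.75,-.2,.5)),('pend',.027,.036,(.3,.7,-.45,-.1))):
        q=X[(X[...,2]>lo)&(X[...,2]<hi)&(X[...,0]>box[0])&(X[...,0]<box[1])&(X[...,1]>box[2])&(X[...,1]<box[3])]
        if len(q)>10:
            r=cv2.minAreaRect(q[:,:2].astype(np.float32)*1000);print(fn,nm,len(q),r)
E
```

```text
scene0 mush 148 [0.5458 0.0061 0.0999] med [0.5484 0.0083 0.1002] ext [0.0367 0.0353 0.0073]
scene0 btn 98 [0.5298 0.0749 0.0827] med [0.5311 0.0748 0.0824] ext [0.03   0.0257 0.0059]
scene0 rock 228 [0.5163 0.145  0.0792] med [0.5121 0.1446 0.0767] ext [0.0613 0.0365 0.0118]
scene0 key 115 [0.5026 0.2158 0.0827] med [0.5033 0.2161 0.0823] ext [0.0297 0.0287 0.0055]
scene0 jog 122 [ 0.5488 -0.26    0.0418] med [ 0.5498 -0.2601  0.042 ] ext [0.0381 0.0294 0.0051]
scene0 back 30 [ 0.4646 -0.2596  0.0403] med [ 0.4648 -0.2592  0.0401] ext [0.0197 0.0178 0.005 ]
punch [ 0.5217 -0.1711  0.0677]
scene0 console 5084 ((598.3524780273438, 51.8121337890625), (258.28326416015625, 441.32513427734375), 10.990643501281738)
scene0 pend 1376 ((504.1820068359375, -288.8962707519531), (241.30917358398438, 258.2899169921875), 77.83171844482422)
side0 key 48 [0.5169 0.144  0.0823] med [0.5316 0.1412 0.081 ] ext [0.0575 0.0425 0.0096]
side0 rock 96 [0.5188 0.1675 0.0731] med [0.5202 0.1418 0.0775] ext [0.0671 0.0896 0.0281]
side0 btn 49 [0.5183 0.1396 0.0821] med [0.527  0.1397 0.0798] ext [0.0548 0.0337 0.0101]
side0 mush 54 [ 0.5442 -0.003   0.1013] med [ 0.5427 -0.0028  0.1008] ext [0.0325 0.0279 0.0072]
side0 jog 120 [ 0.5497 -0.2624  0.0424] med [ 0.5495 -0.2627  0.0426] ext [0.0375 0.0352 0.0074]
side0 back 35 [ 0.4659 -0.2599  0.0401] med [ 0.4669 -0.2611  0.0405] ext [0.0175 0.0216 0.0046]
punch [ 0.5138 -0.1849  0.0529]
side0 console 1472 ((590.110107421875, 44.54695129394531), (251.75079345703125, 443.9285888671875), 9.475893020629883)
side0 pend 1591 ((505.77392578125, -298.8720703125), (237.8756866455078, 256.72320556640625), 76.07444763183594)
```

View pics/wrist0.png

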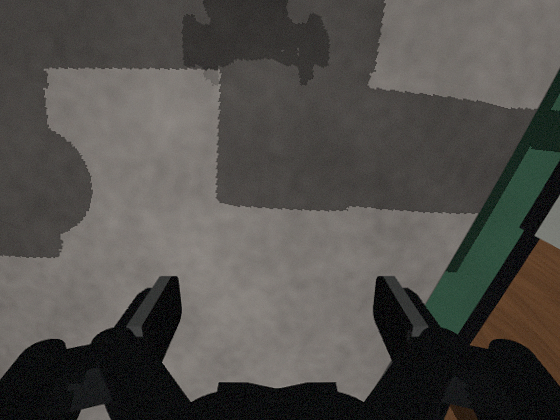

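The wrist picture shows bare bench between the open fingers. The console is yawed about +10.9°, with the rocker pivot at (0.516, 0.145), the button at (0.530, 0.075) and the jog key at (0.549, -0.261). I'll turn to the console yaw, close the fingers and travel high.

Call:
step_arm([
  [[0.5,-0.5,0],0.82],
  [[0.5,-0.5,0],0.82],
  [[0.8,-0.5,0],0],
  [[0.8,-0.5,0],0],
  [[0.8,-0.5,0],0],
  [[0.8,-0.5,0],0],
  [[0.8,-0.5,0],0],
  [[0.8,-0.5,0],0],
], fingers=0, newtons=30)

```text
time_s: 0.82
tool_pos: [0.4042, -0.3554, 0.2391]
eef_rot: [0.996, 0.094, -0.0, -0.0]
contact_force: [0.0, -0.7, 0.7]
grip_width: -0.003
grasp_force: 0.0
```

Call:
step_arm([
  [[0.5,-0.85,0],0],
  [[0.5,-0.85,0],0],
  [[0.5,-0.85,0],0],
  [[0.5,-0.85,0],0],
  [[0.5,-0.85,0],0],
  [[0.5,-0.85,0],0],
  [[0.5,-0.85,0],0],
  [[0.5,-0.85,0],0],
])

```text
time_s: 1.48
tool_pos: [0.5095, -0.0577, 0.2392]
eef_rot: [0.996, 0.094, -0.0, -0.0]
contact_force: [1.1, -1.1, 1.0]
grip_width: 0.002
grasp_force: 0.0
```

Call:
step_arm([
  [[0.3,-0.9,0],0],
  [[0.3,-0.9,0],0],
  [[0.2,-0.9,0],0],
  [[0,0,0],0],
  [[0,0,0],0],
])

```text
time_s: 1.9
tool_pos: [0.5202, 0.0542, 0.2389]
eef_rot: [0.995, 0.096, -0.0, -0.0]
contact_force: [-0.4, -0.1, -0.1]
grip_width: 0.002
grasp_force: 0.0
```

```bash
python3 - <<'E'
from h import *
s=snap('wrist','w1');print(s['tool_pos'],s['eef_rot'])
X,p=cloud('w1');g=p.min(2)
m=((g>140)&(X[...,2]>.07)&(X[...,2]<.115)).astype(np.uint8)
k,l,st,c=cv2.connectedComponentsWithStats(m)
for i in range(1,k):
    if st[i,4]>150:
        P=X[l==i];r=cv2.minAreaRect(P[:,:2].astype(np.float32)*1000)
        print(c[i].round(),st[i,4],((P.min(0)+P.max(0))/2).round(4),np.ptp(P,axis=0).round(4),P[:,2].max().round(4),np.round(r[0]),np.round(r[1]),r[2])
E
```

```text
[0.52017243 0.05421921 0.23893499] [ 9.95344510e-01  9.63804068e-02 -3.51875006e-04 -2.14771193e-05]
[99. 40.] 760 [0.6231 0.2182 0.0846] [0.0555 0.0669 0.0049] 0.087 [621. 217.] [51. 67.] 9.447173118591309
[177. 179.] 1953 [0.5156 0.1439 0.0802] [0.0613 0.038  0.0132] 0.0868 [515. 144.] [58. 29.] 11.892633438110352
[338. 184.] 1657 [0.5428 0.0051 0.0971] [0.0405 0.0388 0.0137] 0.1039 [543.   6.] [42. 36.] 24.581148147583008
[257. 180.] 818 [0.5298 0.0733 0.0787] [0.0285 0.0287 0.0127] 0.085 [530.  73.] [28. 29.] 0.545234739780426
[ 95. 181.] 816 [0.502  0.2148 0.0832] [0.0295 0.0297 0.0049] 0.0856 [502. 215.] [26. 27.] 10.50849723815918
```

View pics/w1.png

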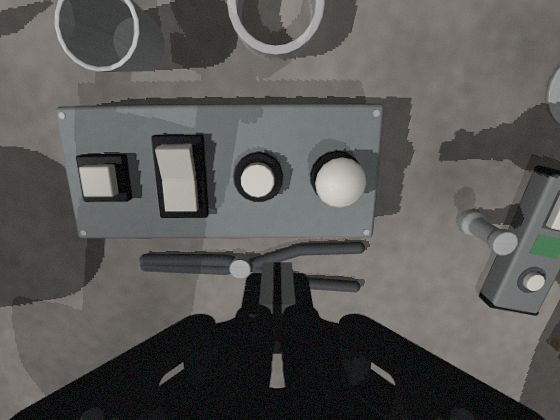

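The wrist picture shows the key (97,180), rocker (177,179, far half up in the image), round button (257,180) and mushroom (338,184). The positions agree to within 2 mm. Next I'll move over the rocker's raised half.

Call:
step_arm([
  [[0.3,-0.74,0],0],
  [[0.3,-0.74,0],0],
  [[0.26,-0.74,0],0],
  [[0,0,0.9],0],
  [[0,0,0.9],0],
  [[0,0,0.9],0],
  [[0,0,0.6],0],
  [[0,0,0],0],
])

```text
time_s: 2.62
tool_pos: [0.5332, 0.1434, 0.1005]
eef_rot: [0.996, 0.093, -0.006, 0.001]
contact_force: [-0.7, -0.6, -0.9]
grip_width: 0.005
grasp_force: 0.0
```

Call:
step_arm([
  [[0,0,0.1],0],
  [[0,0,0.1],0],
  [[0,0,0],0],
  [[0,0,0],0],
])

```text
time_s: 2.95
tool_pos: [0.539, 0.1459, 0.1013]
eef_rot: [0.996, 0.094, 0.002, -0.0]
contact_force: [-0.3, -0.0, -0.2]
grip_width: 0.002
grasp_force: 0.0
```

Call:
step_arm([
  [[0,0.05,0.1],0],
  [[0,0,0.1],0],
  [[0,0,0],0],
  [[0,0,0],0],
])

```text
time_s: 3.28
tool_pos: [0.538, 0.1441, 0.0914]
eef_rot: [0.996, 0.094, 0.0, 0.0]
contact_force: [0.1, -0.7, 0.3]
grip_width: -0.0
grasp_force: 0.1
```

Call:
step_arm([
  [[0,0,0.05],0],
  [[0,0,0.05],0],
  [[0,0,0],0],
  [[0,0,0],0],
])

```text
time_s: 3.62
tool_pos: [0.5378, 0.1441, 0.0871]
eef_rot: [0.996, 0.094, -0.0, 0.0]
contact_force: [0.1, 0.1, 0.5]
grip_width: 0.002
grasp_force: 0.1
```

Call:
step_arm([
  [[0,0,0.05],0],
  [[0,0,0.05],0],
  [[0,0,0],0],
  [[0,0,0],0],
])

```text
time_s: 3.95
tool_pos: [0.538, 0.1441, 0.084]
eef_rot: [0.996, 0.094, -0.0, -0.0]
contact_force: [-3.7, -0.7, 8.8]
grip_width: 0.001
grasp_force: 4.3
```

Call:
step_arm([
  [[0,0,0.05],0],
  [[0,0,0.03],0],
  [[0,0,0],0],
  [[0,0,0],0],
])

```text
time_s: 4.28
tool_pos: [0.5381, 0.1442, 0.0837]
eef_rot: [0.996, 0.095, 0.0, 0.0]
contact_force: [-16.0, -3.6, 33.5]
grip_width: 0.002
grasp_force: 16.5
```

Call:
step_arm([
  [[0,0,-0.5],0],
  [[0,0,-0.9],0],
  [[0,0,-0.9],0],
  [[-0.8,0,-0.4],0],
  [[-0.8,0,0],0],
  [[0,0,0],0],
  [[0,0,0],0],
])

```text
time_s: 4.87
tool_pos: [0.4737, 0.1319, 0.1877]
eef_rot: [0.996, 0.094, -0.0, 0.0]
contact_force: [-0.5, 0.3, 0.4]
grip_width: -0.001
grasp_force: 0.0
```

```bash
python3 - <<'E'
from h import *
s=snap('wrist','w2');print(s['tool_pos'])
X,p=cloud('w2')
ax=np.array([.982,.189]);rel=X[...,:2]-[.5155,.144]
u=rel@ax;v=rel@[-.189,.982];m=(abs(v)<.012)&(p.min(2)>120)
for a in range(-35,40,6):
    q=X[m&(abs(u-a/1000)<.003)][:,2];print(a,len(q),np.median(q).round(4) if len(q) else '')
cv2.imwrite('pics/w2.png',cv2.resize(cv2.imread('pics/w2.png'),(560,420)))
E
```

```text
[0.47373527 0.13188595 0.18770538]
-35 0 
-29 98 0.0848
-23 286 0.0833
-17 281 0.0815
-11 289 0.0796
-5 292 0.0775
1 269 0.0758
7 288 0.0756
13 278 0.0757
19 306 0.0756
25 291 0.0757
31 121 0.0756
37 0
```

View pics/w2.png

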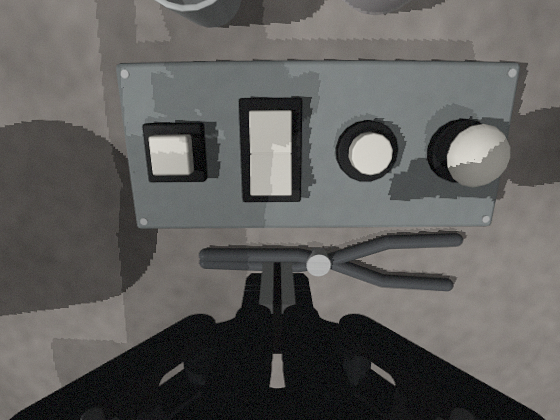

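The picture shows the rocker (271,152) fully tipped: its far half is level at 75.6 mm and the near half is raised. Next is the round button, centred at (371,152).

Call:
step_arm([
  [[0.55,0.8,0],0],
  [[0.55,0.8,0],0],
  [[0,0.1,0],0],
  [[0,0,0.9],0],
  [[0,0,0.9],0],
  [[0,0,0.4],0],
  [[0,0,0],0],
  [[0,0,0],0],
])

```text
time_s: 5.58
tool_pos: [0.5307, 0.0735, 0.0989]
eef_rot: [0.996, 0.094, -0.001, -0.0]
contact_force: [0.6, -1.3, 1.1]
grip_width: -0.0
grasp_force: 0.0
```

Call:
step_arm([
  [[0,0,0.1],0],
  [[0,0,0.1],0],
  [[0,0,0],0],
  [[0,0,0],0],
])

```text
time_s: 5.92
tool_pos: [0.5317, 0.0736, 0.093]
eef_rot: [0.996, 0.094, 0.001, 0.0]
contact_force: [0.2, -0.8, 0.4]
grip_width: -0.004
grasp_force: 0.0
```

Call:
step_arm([
  [[0,0,0.05],0],
  [[0,0,0.05],0],
  [[0,0,0.05],0],
  [[0,0,0],0],
  [[0,0,0],0],
])

```text
time_s: 6.33
tool_pos: [0.5315, 0.0735, 0.0864]
eef_rot: [0.996, 0.094, 0.0, 0.0]
contact_force: [2.1, 1.2, 2.6]
grip_width: -0.004
grasp_force: 1.1
```

Call:
step_arm([
  [[0,0,0.05],0],
  [[0,0,0.05],0],
  [[0,0,0],0],
  [[0,0,0],0],
])

```text
time_s: 6.67
tool_pos: [0.5316, 0.0735, 0.0829]
eef_rot: [0.996, 0.094, 0.0, 0.0]
contact_force: [-1.1, 0.4, 9.2]
grip_width: 0.002
grasp_force: 4.5
```

Call:
step_arm([
  [[0,0,0.05],0],
  [[0,0,0],0],
  [[0,0,0],0],
])

```text
time_s: 6.92
tool_pos: [0.5317, 0.0736, 0.0825]
eef_rot: [0.996, 0.094, 0.001, 0.0]
contact_force: [-9.4, -0.4, 24.8]
grip_width: 0.001
grasp_force: 11.9
```

Call:
step_arm([
  [[0,0,-0.5],0],
  [[0,0,-0.9],0],
  [[0,0,-0.9],0],
  [[-0.8,0,-0.8],0],
  [[-0.8,0,0],0],
  [[0,0,0],0],
  [[0,0,0],0],
])

```text
time_s: 7.5
tool_pos: [0.4693, 0.0618, 0.201]
eef_rot: [0.996, 0.094, -0.0, 0.0]
contact_force: [0.6, -0.5, 0.0]
grip_width: -0.002
grasp_force: 0.0
```

```bash
python3 - <<'E'
from h import *
s=snap('wrist','w3');print(s['tool_pos'])
X,p=cloud('w3')
for n,c in (('btn',(.5305,.0735)),('mush',(.544,.004)),('key',(.502,.2148)),('rockfar',(.535,.148))):
    m=(np.hypot(X[...,0]-c[0],X[...,1]-c[1])<.006);q=X[m][:,2];print(n,m.sum(),np.median(q).round(4),q.max().round(4))
E
```

```text
[0.4693334  0.06181484 0.20098075]
btn 204 0.0746 0.0771
mush 260 0.1024 0.1045
key 207 0.0827 0.0851
rockfar 212 0.0758 0.0777
```

Call:
step_arm([
  [[-0.1,0.97,0],0],
  [[-0.1,0.97,0],0],
  [[-0.1,0.97,0],0],
  [[-0.1,0.97,0],0],
  [[-0.1,0.97,0],0],
  [[-0.1,0.97,0],0],
  [[-0.1,0.97,0],0],
  [[-0.1,0.97,0],0],
])

```text
time_s: 8.22
tool_pos: [0.4979, -0.2511, 0.2001]
eef_rot: [0.996, 0.094, -0.001, -0.001]
contact_force: [0.8, 0.8, 0.2]
grip_width: -0.004
grasp_force: 0.0
```

Call:
step_arm([
  [[0,0.2,0],0.9],
  [[0,0,0],0.9],
  [[0,0,0],0],
  [[0,0,0],0],
  [[0,0,0],0],
])

```text
time_s: 8.63
tool_pos: [0.4993, -0.2563, 0.2007]
eef_rot: [1.0, 0.002, -0.001, -0.0]
contact_force: [0.3, -0.6, 1.0]
grip_width: 0.0
grasp_force: 0.0
```

```bash
python3 - <<'E'
from h import *
s=snap('wrist','w4');print(s['tool_pos'])
X,p=cloud('w4');g=p.min(2)
m=((g>140)&(X[...,2]>.034)&(X[...,2]<.05)).astype(np.uint8)
k,l,st,c=cv2.connectedComponentsWithStats(m)
for i in range(1,k):
    if st[i,4]>100:
        P=X[l==i];r=cv2.minAreaRect(P[:,:2].astype(np.float32)*1000)
        print(c[i].round(),st[i,4],((P.min(0)+P.max(0))/2).round(4),np.ptp(P,axis=0).round(4),np.median(P[:,2]).round(4),r)
E
```

```text
[ 0.49931822 -0.25631094  0.20069344]
[282. 137.] 1464 [ 0.5493 -0.2612  0.0414] [0.0364 0.0292 0.0048] 0.0416 ((549.2764282226562, -261.46478271484375), (28.768131256103516, 36.823020935058594), 88.2630844116211)
[280. 230.] 351 [ 0.4647 -0.2601  0.0394] [0.0205 0.0207 0.0039] 0.0396 ((464.8520812988281, -260.2974548339844), (20.1572208404541, 19.983673095703125), 69.73058319091797)
```

View pics/w4.png

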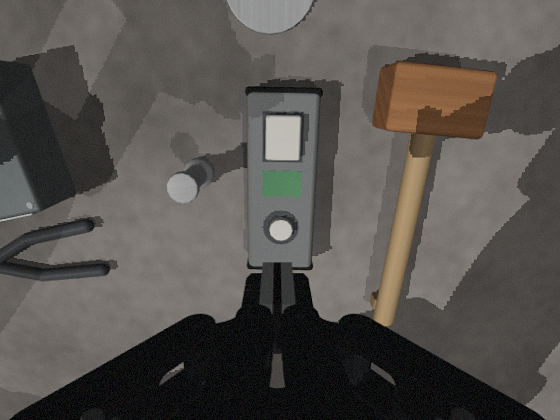

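The picture shows the pendant key at (282,137), the small button at (281,230), and the punch and mallet clear on either side. I'll descend over the key centre at (0.549, -0.261).

Call:
step_arm([
  [[0.6,0.06,0],0],
  [[0.62,0.05,0],0],
  [[0,0,0.9],0],
  [[0,0,0.9],0],
  [[0,0,0.9],0],
  [[0,0,0.6],0],
  [[0,0,0],0],
  [[0,0,0],0],
])

```text
time_s: 9.35
tool_pos: [0.5469, -0.2599, 0.0682]
eef_rot: [1.0, 0.001, -0.002, -0.001]
contact_force: [0.5, -1.5, 1.0]
grip_width: -0.003
grasp_force: 0.0
```

Call:
step_arm([
  [[0,0,0.1],0],
  [[0,0,0.1],0],
  [[0,0,0],0],
  [[0,0,0],0],
])

```text
time_s: 9.68
tool_pos: [0.5487, -0.2616, 0.063]
eef_rot: [1.0, 0.0, 0.001, 0.001]
contact_force: [-0.3, 0.3, -0.1]
grip_width: -0.004
grasp_force: 0.0
```

Call:
step_arm([
  [[0,0,0.05],0],
  [[0,0,0.05],0],
  [[0,0,0],0],
  [[0,0,0],0],
])

```text
time_s: 10.02
tool_pos: [0.5478, -0.2611, 0.0574]
eef_rot: [1.0, 0.0, -0.0, -0.0]
contact_force: [0.5, 0.7, -0.4]
grip_width: -0.001
grasp_force: 0.0
```

Call:
step_arm([
  [[0.02,0,0.1],0],
  [[0,0,0.08],0],
  [[0,0,0],0],
  [[0,0,0],0],
])

```text
time_s: 10.35
tool_pos: [0.5487, -0.2611, 0.0501]
eef_rot: [1.0, 0.0, -0.0, -0.0]
contact_force: [0.4, 0.2, 0.1]
grip_width: -0.005
grasp_force: 0.0
```

Call:
step_arm([
  [[0,0,0.05],0],
  [[0,0,0.05],0],
  [[0,0,0],0],
  [[0,0,0],0],
])

```text
time_s: 10.68
tool_pos: [0.5489, -0.2612, 0.0466]
eef_rot: [1.0, 0.0, 0.0, 0.0]
contact_force: [-1.8, 0.9, 5.3]
grip_width: -0.004
grasp_force: 2.4
```

Call:
step_arm([
  [[0,0,0.05],0],
  [[0,0,0.03],0],
  [[0,0,0],0],
  [[0,0,0],0],
])

```text
time_s: 11.02
tool_pos: [0.5489, -0.2613, 0.044]
eef_rot: [1.0, 0.0, 0.0, 0.0]
contact_force: [-2.8, 2.1, 9.1]
grip_width: -0.002
grasp_force: 4.5
```

Call:
step_arm([
  [[0,0,0.03],0],
  [[0,0,0],0],
  [[0,0,0],0],
  [[0,0,0],0],
])

```text
time_s: 11.35
tool_pos: [0.549, -0.2613, 0.0439]
eef_rot: [1.0, 0.0, 0.0, 0.0]
contact_force: [-8.1, 4.6, 17.9]
grip_width: -0.002
grasp_force: 8.9
```

Call:
step_arm([
  [[-0.015,-0.01,0],0],
  [[0,0,0],0],
  [[0,0,0],0],
  [[0,0,0],0],
])

```text
time_s: 11.68
tool_pos: [0.549, -0.2613, 0.044]
eef_rot: [1.0, 0.0, 0.001, 0.001]
contact_force: [-4.3, 2.1, 15.7]
grip_width: 0.002
grasp_force: 7.4
```

```bash
python3 - <<'E'
from h import *
s=snap('side','side1');snap('scene','scene1');print(s['tool_pos'],s['contact_force'])
for a in('side','scene'):
    A=cv2.imread(f'pics/{a}0.png');B=cv2.imread(f'pics/{a}1.png')
    sl=(slice(200,330),slice(170,350)) if a=='side' else (slice(140,270),slice(130,310))
    cv2.imwrite(f'pics/{a}cmp.png',np.hstack([cv2.resize(x[sl],(396,286)) for x in(A,B)]))
cv2.imwrite('pics/cmp.png',np.vstack([cv2.imread('pics/sidecmp.png'),cv2.imread('pics/scenecmp.png')]))
E
```

```text
[ 0.54897073 -0.26126658  0.04396754] [-4.34600595  2.13630668 15.70451356]
```

View pics/cmp.png

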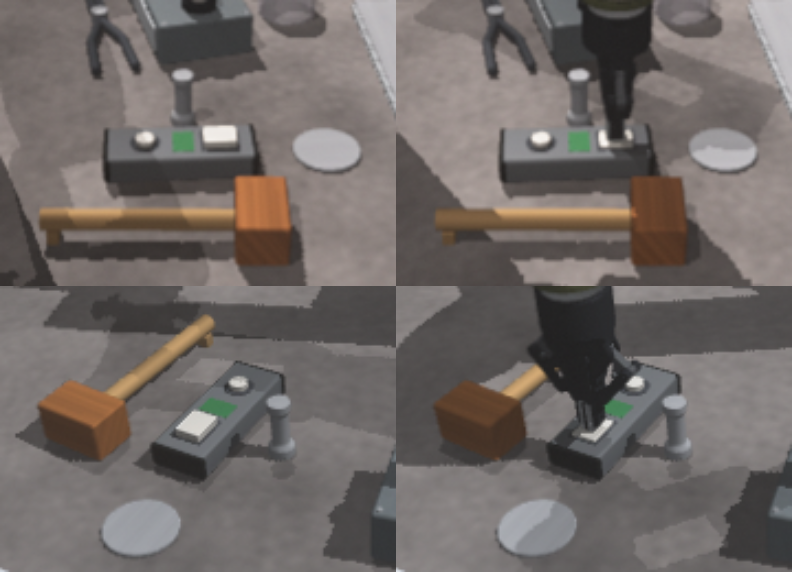

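The comparison shows the key pressed under the closed fingers at about (615,140). The pendant, punch, mallet and disc have not moved.

```bash
python3 -c "
from plant import ctrl
print(ctrl.close_job())"
```

```text
the job is handed in; nothing more can be done
None
```

I tipped the rocker fully over, pushed the round button all the way in, and handed in the job at about 12 s with the pendant key held at its stop (about 16 N); camera checks showed the pendant and the objects beside it unmoved.

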